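# Seat the battery box in the load tester and hold its dial at full load

## Task

Give the battery box a full-load test: slide it, contact end towards the tester, square and fully home into the corner between the tester's side and the aluminium stop angle, and take your hand off it. Then press the spring-return load dial round by its finger post, clockwise past the first and second clicks to the third (three dots), and hold it there: finish while still holding it against its return spring. The box must stay home, and the other things on the desk are to be left in their places.

Things in the scene. Friction and masses are not known exactly. Their poses are not given: they have to be found in the camera images.
- tester: Battery load tester fixed to the desk: flat-topped grey metal case 180 by 180 mm, 65 mm high, with a panel meter (far half of the top, 6 mm high) and the load dial (near half). Origin: centre of its underside, on the desk. At yaw 0 its x points away from the robot, y to the robot's left; it is turned up to 0.3 rad. The corner for the box is on its -y side.
- seat (a point): Where the box's centre lies when home: tester frame (0.029, -0.140, 0.022), tester's axes. The corner: the case's flat side face (y = -0.090) and an aluminium stop angle running from it to y = -0.210, 24 mm high, whose inner face (looking to -x) is at x = 0.060 and whose foot flange reaches x = 0.084 behind. The bare desk is its floor.
- contact_face (a point): Middle of the two contact strips on the case's side face: tester frame (0.029, -0.090, 0.022). When home, the middle of the box's contact end lies on it.
- box_center (a point): Centre (half-way up) of the loose plastic battery box: 62 mm (its x) by 100 mm (its y) by 44 mm high, about 0.34 kg, flat on the desk before the open corner, 40 to 130 mm from home, turned up to 0.35 rad from square. Its axes are the tester's when home. Snap latch on the -x long side, two round contacts on the +y end. Slides under 1 to 4 N.
- box_contacts (a point): Middle of the box's contact end (+y end), box frame (0, 0.050) from its centre, half-way up.
- load_lever (a joint): Load dial angle, rad, growing clockwise seen from above: 0 at rest (bar mark), clicks at 0.436 (one dot), 0.873 (two dots), 1.309 (three dots), end stop 1.45. Let go, it springs back to 0 from anywhere. Pushing at the post takes 1.5 to 6.5 N, rising past each click and dipping before the next; about 4.5 N holds it at the third click, which counts from 1.20 up.
- lever_post (a point): Point on the axis of the dial's finger post, 38 mm above the case top (103 mm above the desk); it moves with the dial. The post: upright round plastic pin, 14 mm thick, 52 mm from the dial's axis, its top 48 mm above the case top, the upper 30 mm free above the dial's flat arm.
- dial_axis (a point): Point on the dial's upright axis: tester frame (-0.015, 0.020, 0.103). From it the post lies in tester direction 217.5 degrees (near and right) at rest and swings clockwise, to the robot's left, to 142.5 degrees at the third click. The hub is 62 mm across, 26 mm high above the case top.
- tuning_knob: Bystander: loose chrome knob, 42 mm across, 19 mm high, on the desk close before the tester's near side. Origin: centre of its underside.
- transceiver: Bystander: grey handheld transceiver lying on its back, 118 mm by 58 mm by 33 mm with a 120 mm rubber aerial along its +x, to the right of the box. Origin: under its centre.
- mug: Bystander: white ceramic mug, 82 mm across, 95 mm high, left of the tester. Origin: centre of its underside.
- whip_antenna: Bystander: short spare aerial lying along its y, 162 mm long, 17 mm thick, beyond the stop angle. Origin: under its middle.
- screwdriver: Bystander: screwdriver lying on the desk at the near left, 190 mm long. Origin: under its middle.
Things that resemble listed ones, but are neither listed nor needed, are in the scene too. Of the things that look like the part that bears box_center, the largest one is meant.

How it is judged:
On the way, in this order (a step that is already met when the one before it is completed fails the run):
1. the box is home in the corner, square and flush, with the dial still at rest, and the robot has let go of it (distance between box_center and seat below 0.004 m and distance between box_contacts and contact_face below 0.005 m and angle between the y axis of box_center and the y axis of seat, either way round below 0.035 rad and value of joint load_lever below 0.15 rad and contact force between each of the arm, the fingers and battery_box below 0.2 N), for 0.2 s.
2. the dial is held in its third click (value of joint load_lever above 1.2 rad and contact force between any of the fingers, the arm and load_lever above 1 N), for 0.5 s.
At the end, for the whole second after the job is handed in: The dial is held by the robot in its third click (above 1.20 rad, the robot pushing on it with more than 1 N), and the box, untouched, is home in the corner: its centre within 4 mm of the seat, its contact end within 5 mm of the contact strips, square within 2 degrees (all of step 2 and distance between box_center and seat below 0.004 m and distance between box_contacts and contact_face below 0.005 m and angle between the y axis of box_center and the y axis of seat, either way round below 0.035 rad and contact force between each of the arm, the fingers and battery_box below 0.2 N); the arm keeps its last pose, push and grip.
It fails at once if the chrome knob, transceiver, mug, spare aerial or screwdriver shifted by more than 30 mm (distance of any of tuning_knob, transceiver, mug, whip_antenna, screwdriver from where it was at the start of the episode above 0.03 m).
It fails at once if the mug tipped (angle between mug's own z axis and vertical above 0.3 rad).
It also fails if it takes over 67 s, if anything falls off the work surface, if the arm or the gripper's body presses on something with over 40 N, if the wrist force passes 120 N, or if a joint passes its speed limit or range.

## Robot

A 6-joint arm with a two-finger parallel gripper is mounted at the origin on the work surface. World frame = base frame: x ahead of the robot, y to its left, z up, the work surface at z = 0. Lengths are in m, angles in rad, forces in N, time in s.
With the tool pointing down it reaches from about 0.35 to 0.925 m from the base axis. Payload 6.4 kg.
Tool frame: the origin (TCP) lies midway between the tips of the shut fingers; the grasp point (between the pads) lies 19 mm behind it (r.hold_point_z is the distance from the TCP to the grasp point, in m); z points along the fingers, y is the line along which they close (so a half turn about z gives the same grasp; the last joint's range is limited). The gripper opens to 94 mm and grips with 3 to 60 N. Pads are 16 mm wide; open, the fingers measure 119 mm over their backs; the gripper's body (75 mm by 177 mm) begins 78 mm behind the grasp point.
Start: joints at [-1.313, 0.245, 1.558, -0, 1.339, -0.174], TCP at [0.272, -0.59, 0.176] pointing down, gripper open.
Joint ranges: [-3.13, 3.13], [-1.02, 2.26], [0.13, 2.54], [-0.95, 4.09], [0.21, 2.88], [-2.74, 2.74]. Speed limits (rad/s): [2.57, 2.57, 3.14, 3.14, 3.14, 3.14].

## Interface

Orientations are given as [roll, pitch, yaw] about the fixed x, y, z axes, in that order (R = Rz(yaw) Ry(pitch) Rx(roll)).
In Python, from station import observe, imaging, order, spot_in, regions_of, mark_of, r gives the robot as it stands. The module is installed in compiled form; this text tells all that it offers.
- The arm moves only by the tool send_rows, never from a script. Its argument "targets" is a list that holds one entry, the list of rows, each a list of 7 numbers: the turn, a rotation vector about the world's x, y, z in rad, then the shift along the world's x, y, z in mm, then the closure, from 0 (fully open) to 1 (shut). In form: [[[wx, wy, wz, dx, dy, dz, jaw], ...]]. A call has 1 to 10 rows; each row shifts and turns the commanded pose from where the row before left it; what a row does not reach is not made up. A row lasts 1/10 s, in which the tool goes at most 50 mm and 8.59 degrees, less where a joint would pass 70% of its speed; a pose out of reach is approached as far as the arm can. A call with a gripper value outside its range is refused whole. The fingers move at their own pace and stop on an object; "force" is the grip in N (left out, the last holds). Time passes only in rows, so rows that do not move let the fingers close. It gives the time, the measured TCP pose, the force, the opening and the grip force at its end, in the units of the state.
- observe(): the state, without advancing time (a new reading comes with each control period).
- imaging.grab_frame(name): name is "side" or "top"; returns the picture (420x560x3 uint8, blue, green, red); there is no depth.
- imaging.get_calibration(name): a dict with "fx", "fy", "cx", "cy" (pixels), "world_to_cam" (4x4, takes a point from world to camera coordinates). Camera axes: x right, y down, z forward; pixel columns grow to the right and rows downward; lengths in m; the calibration is good to about 2 mm. A picture is of the moment at which its call begins. get_calibration takes no time and is no camera call.
- order.job_done(): hands the job in; it is judged then, once.
Trained networks look in the newest picture that a camera, given by its name, has taken for a name from the list of things; names that differ only in an ending like _2 or _b are one class to them, and where a whole thing is asked for, a point or a joint stands for the part that bears it (a point fixed in the world has none). Each returns a list of dicts, best first, with "p" (0 to 1); they miss things now and then, are a little off and sometimes report something else, mostly with a low value. They report only what shows in the picture. A call takes as long as a camera call. They do not tell look-alikes from the thing itself.
- spot_in(camera, name): "centre" ([x, y, z] in m, in world coordinates, good to about 4 mm: the middle of the surface that is visible of it).
- regions_of(camera, name): "mask" (420x560 bool, what is visible of it).
- mark_of(camera, name): "centre" ([x, y, z] in m, in world coordinates, good to about 4 mm: a listed point, or the origin of a listed thing).
The state is a dict: "time_s": time; "joint_positions": joint angles; "dq": joint speeds; "joint_efforts": joint torques, N m; "position": TCP position; "tool_rot": TCP orientation; "contact_force": force on the tool from outside, world axes, zero at the start; "wrist_torque": the same for the moment, N m; "width": finger opening in m; "grasp_force": force on a finger pad.
Only numpy, scipy, OpenCV 4.12 (cv2) and the standard library are available. Lean on these libraries where they do the work, as an engineer would, in place of code of your own. Each camera call takes 0.05 s, during which the arm holds its last target. There are 200 camera calls.

## Working session

There is one attempt and no reset: what is moved stays moved. The work goes in short steps, Python scripts to look and compute and a tool call to move; the robot and the scene stay as the last step left them, time stands still between calls to the robot, and variables do not carry over. Pictures are saved under pics/ and viewed, at most 12 in all, crops included, and the job is handed in when it is done.

Besides the shell and the picture viewer there is one more tool, called after "Call:" by a JSON object that holds its "fn" and its "kwargs", one argument or row to a line. send_rows: Moves the arm, as the interface text tells. Its arguments: {"type":"object","properties":{"targets":{"type":"array"},"force":{"type":"number"}},"required":["targets"]}

```bash
mkdir -p pics; cat > h.py <<'E'
import numpy as np, cv2
from station import observe, imaging, order, spot_in, regions_of, mark_of, r
def px(cam,p):
    c=imaging.get_calibration(cam); q=np.array(c["world_to_cam"])@np.r_[p,1]
    return np.array([c["fx"]*q[0]/q[2]+c["cx"], c["fy"]*q[1]/q[2]+c["cy"]])
def ray(cam,uv,z):
    c=imaging.get_calibration(cam); T=np.linalg.inv(np.array(c["world_to_cam"]))
    d=T[:3,:3]@np.array([(uv[0]-c["cx"])/c["fx"],(uv[1]-c["cy"])/c["fy"],1]); o=T[:3,3]
    return o+d*(z-o[2])/d[2]
E
python3 - <<'E'
from h import *
a=imaging.grab_frame("top");b=imaging.grab_frame("side")
cv2.imwrite("pics/top0.png",a);cv2.imwrite("pics/side0.png",b)
for n in ["tester","seat","contact_face","box_center","box_contacts","lever_post","dial_axis","tuning_knob","transceiver","mug","whip_antenna","screwdriver"]:
  for c in ["top","side"]:
    for d in mark_of(c,n)[:3]: print(n,c,round(d["p"],2),np.round(d["centre"],3),px(c,d["centre"]).round())
s=observe();print(s["time_s"],s["position"],s["tool_rot"],s["width"],r.hold_point_z)
E
```

```text
tester top 0.66 [ 0.568 -0.016  0.001] [302. 207.]
tester side 0.97 [ 0.571 -0.016 -0.002] [278. 202.]
seat top 0.89 [ 0.571 -0.156  0.024] [346. 203.]
seat side 0.62 [ 0.57  -0.158  0.023] [304. 162.]
contact_face side 0.89 [ 0.58  -0.106  0.018] [292. 174.]
box_center top 0.68 [ 0.487 -0.168  0.021] [351. 230.]
box_center top 0.58 [ 0.39  -0.278  0.018] [388. 260.]
box_center top 0.54 [ 0.58  -0.107  0.022] [331. 201.]
box_center side 0.77 [ 0.345 -0.098  0.017] [372. 210.]
box_center side 0.7 [ 0.394 -0.285  0.013] [381. 158.]
box_center side 0.61 [ 0.491 -0.171  0.025] [332. 168.]
box_contacts top 0.66 [ 0.425 -0.279  0.015] [388. 249.]
box_contacts top 0.64 [ 0.513 -0.126  0.022] [338. 222.]
box_contacts top 0.63 [ 0.305 -0.107  0.013] [334. 289.]
box_contacts side 0.73 [ 0.308 -0.102  0.019] [387. 214.]
box_contacts side 0.68 [ 0.426 -0.276  0.015] [369. 156.]
box_contacts side 0.67 [ 0.51  -0.125  0.024] [318. 177.]
lever_post top 0.87 [ 0.514 -0.019  0.102] [304. 220.]
lever_post top 0.33 [0.557 0.01  0.102] [294. 206.]
lever_post top 0.29 [0.36  0.331 0.001] [194. 276.]
leve
[... 224 characters left out ...]
ceiver top 0.62 [ 0.399 -0.408 -0.003] [428. 256.]
transceiver top 0.2 [0.558 0.012 0.102] [294. 206.]
transceiver side 0.59 [ 0.402 -0.409  0.001] [393. 135.]
mug top 0.83 [0.542 0.45  0.002] [156. 219.]
mug side 0.94 [0.543 0.454 0.001] [171. 367.]
mug side 0.17 [ 0.401 -0.408 -0.   ] [392. 136.]
whip_antenna top 0.52 [ 0.681 -0.158  0.004] [345. 170.]
whip_antenna side 0.63 [ 0.689 -0.146 -0.001] [266. 156.]
screwdriver top 0.84 [0.359 0.33  0.001] [194. 276.]
screwdriver side 0.81 [ 0.356  0.333 -0.   ] [284. 361.]
screwdriver side 0.19 [ 0.58  -0.11   0.019] [293. 173.]
1.3 [ 0.27203188 -0.59034828  0.17604153] [-3.14156437e+00 -1.01614207e-05  4.31814360e-01] 0.09427932929357202 0.0188
```

View pics/top0.png

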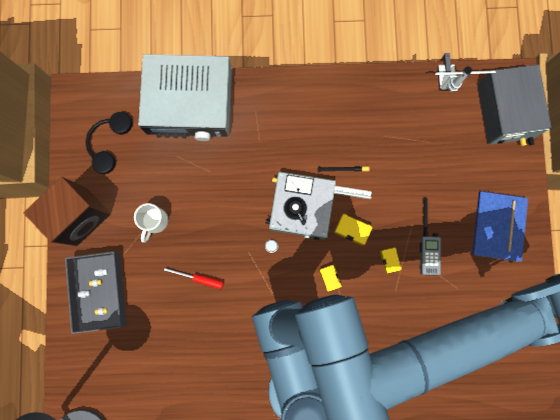

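View pics/side0.png

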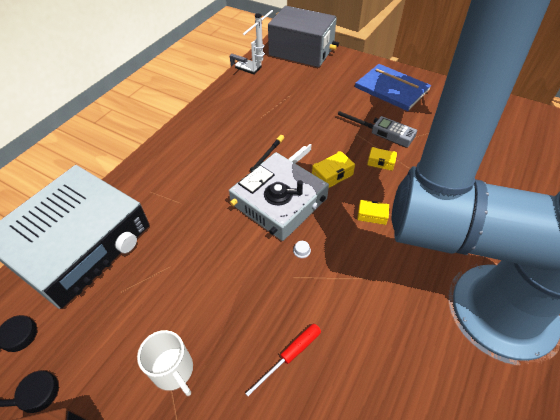

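The largest yellow box is the one at top (352,229), next to the tester. The look-alikes at (391,260) and (331,278) are smaller. Next I fit the poses from the masks and check them in a close crop.

```bash
cat >> h.py <<'E'
from scipy.optimize import minimize
def corners(p,dx,dy,h,z0=0):
    c,s=np.cos(p[2]),np.sin(p[2])
    return [[p[0]+c*a-s*b,p[1]+s*a+c*b,z] for a in(-dx/2,dx/2) for b in(-dy/2,dy/2) for z in(z0,h)]
def fit(masks,p0,dx,dy,h):
    def cost(q):
        p=[q[0]/100,q[1]/100,q[2]/10]; t=0
        for cam,m in masks:
            uv=np.array([px(cam,k) for k in corners(p,dx,dy,h)])
            hull=cv2.convexHull((uv*4*16).round().astype(np.int32))
            im=np.zeros((420*4,560*4),np.uint8); cv2.fillConvexPoly(im,hull,1,shift=4)
            M=cv2.resize(m.astype(np.uint8),(2240,1680),interpolation=cv2.INTER_NEAREST)
            t+=1-(im&M).sum()/(im|M).sum()
        return t
    q0=np.array([p0[0]*100,p0[1]*100,p0[2]*10])
    best=min((minimize(cost,q0+[0,0,d],method="Nelder-Mead",options=dict(initial_simplex=[q0+[0,0,d],q0+[1,0,d],q0+[0,1,d],q0+[0,0,d+1.5]],xatol=.01,fatol=1e-4)) for d in(-1,1)),key=lambda o:o.fun)
    q=best.x; return np.array([q[0]/100,q[1]/100,q[2]/10]),best.fun
def getmask(cam,name,near):
    u=px(cam,near)
    L=[d for d in regions_of(cam,name) if d["mask"].any()]
    return min(L,key=lambda d:np.hypot(*(np.argwhere(d["mask"]).mean(0)[::-1]-u)))["mask"]
def rect(cam,img,x0,x1,y0,y1,z,s=2000):
    # x up, y left, metric plane view
    W,H=int((y1-y0)*s),int((x1-x0)*s)
    src=np.float32([px(cam,[x,y,z]) for x,y in((x1,y1),(x1,y0),(x0,y0),(x0,y1))])
    return cv2.warpPerspective(img,cv2.getPerspectiveTransform(src,np.float32([[0,0],[W,0],[W,H],[0,H]])),(W,H),flags=cv2.INTER_CUBIC)
E
cat > m.py <<'E'
from h import *
a=imaging.grab_frame("top");b=imaging.grab_frame("side")
bm=[(c,getmask(c,"box_center",[.489,-.169,.022])) for c in("top","side")]
tm=[(c,getmask(c,"tester",[.57,-.016,.03])) for c in("top","side")]
print("box",fit(bm,[.489,-.169,-.5],.062,.1,.044))
for c,m in bm: print(c,fit([(c,m)],[.489,-.169,-.5],.062,.1,.044))
def op(m): return cv2.morphologyEx(m.astype(np.uint8),cv2.MORPH_OPEN,np.ones((15,15)))
print("tester",fit([(c,op(m)) for c,m in tm],[.57,-.016,-.15],.18,.18,.065))
for c,m in tm: print(c,fit([(c,op(m))],[.57,-.016,-.15],.18,.18,.065))
cv2.imwrite("pics/r1.png",np.hstack([rect("top",a,.4,.7,-.26,.12,.065,1000),rect("side",b,.4,.7,-.26,.12,.065,1000)]))
E
python3 m.py
```

```text
box (array([ 0.48696687, -0.1720219 , -0.46653306]), np.float64(0.21327984877751394))Traceback (most recent call last):
  File "m.py", line 6, in <module>
    for c,m in bm: print(c,fit([(c,m)],[.489,-.169,-.5],.062,.1,.044))
                           ~~~^^^^^^^^^^^^^^^^^^^^^^^^^^^^^^^^^^^^^^^
  File "h.py", line 25, in fit
    best=min((minimize(cost,q0+[0,0,d],method="Nelder-Mead",options=dict(initial_simplex=[q0+[0,0,d],q0+[1,0,d],q0+[0,1,d],q0+[0,0,d+1.5]],xatol=.01,fatol=1e-4)) for d in(-1,1)),key=lambda o:o.fun)
  File "h.py", line 25, in <genexpr>
    best=min((minimize(cost,q0+[0,0,d],method="Nelder-Mead",options=dict(initial_simplex=[q0+[0,0,d],q0+[1,0,d],q0+[0,1,d],q0+[0,0,d+1.5]],xatol=.01,fatol=1e-4)) for d in(-1,1)),key=lambda o:o.fun)
              ~~~~~~~~^^^^^^^^^^^^^^^^^^^^^^^^^^^^^^^^^^^^^^^^^^^^^^^^^^^^^^^^^^^^^^^^^^^^^^^^^^^^^^^^^^^^^^^^^^^^^^^^^^^^^^^^^^^^^^^^^^^^^^^^^^^^^^^^^^^^^^^^^^^
    res = _minimize_neldermead(fun, x0, args, callback, bounds=bounds,
                               **options)
    fxr = func(xr)
    fx = function(np.copy(x), *(wrapper_args + args))
  File "h.py", line 18, in cost
    uv=np.array([px(cam,k) for k in corners(p,dx,dy,h)])
                 ~~^^^^^^^
  File "h.py", line 4, in px
    c=imaging.get_calibration(cam); q=np.array(c["world_to_cam"])@np.r_[p,1]
ValueError: time passes only in moves, steps and waits
```

```bash
sed -i 's/c=imaging.get_calibration(cam)/c=CAL[cam]/; s/(uv\*4\*16)/(((uv+.5)*4-.5)*16)/' h.py
sed -i '2a CAL={k:imaging.get_calibration(k) for k in("top","side")}' h.py
echo 'print(observe()["time_s"])' >> m.py; timeout 300 python3 m.py
```

```text
box (array([ 0.48921839, -0.17069094, -0.47207625]), np.float64(0.26179365808653465))
top (array([ 0.48887311, -0.17031113, -0.47879687]), np.float64(0.06723048009567745))
side (array([ 0.48876835, -0.17142632, -0.41250155]), np.float64(0.18704748874066468))
tester (array([ 0.56721895, -0.01403993, -0.1750711 ]), np.float64(0.11916490192740004))
top (array([ 0.56656481, -0.01352335, -0.16595268]), np.float64(0.041442326242129846))
side (array([ 0.56998553, -0.01819523, -0.18777087]), np.float64(0.06840671654656416))
1.9
```

View pics/r1.png

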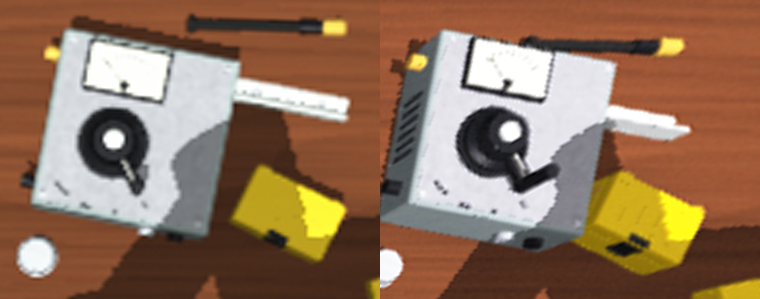

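Rectified crop (left half from top, right half from side): the tester's top corners are at about (65,30), (240,62), (207,237) and (33,205). That puts the tester at (.567, -.015), yaw -.177. The box is the large latch-bearing one at about (290,213), pose (.489, -.1705), yaw -.47. Seat works out at (.571, -.158), which matches the network. I set out above the box.

Call:
{"fn": "send_rows", "kwargs": {
  "targets": [
    [[0,0,0.067,21.7,42,-4,0],[0,0,0.067,21.7,42,-4,0],[0,0,0.067,21.7,42,-4,0],[0,0,0.067,21.7,42,-4,0],[0,0,0.067,21.7,42,-4,0],[0,0,0.067,21.7,42,-4,0],[0,0,0.067,21.7,42,-4,0],[0,0,0.067,21.7,42,-4,0],[0,0,0.067,21.7,42,-4,0],[0,0,0.067,21.7,42,-4,0]]
  ],
  "force": 20
}}

```text
time_s: 2.9
position: [0.4897, -0.1686, 0.1363]
tool_rot: [3.141, 0.0, 1.104]
contact_force: [0.6, -0.4, 0.4]
width: 0.0944
grasp_force: 0.0
```

Call:
{"fn": "send_rows", "kwargs": {
  "targets": [
    [[0,0,0,0,0,0,0],[0,0,0,0,0,0,0]]
  ]
}}

```text
time_s: 3.1
position: [0.4893, -0.1696, 0.1361]
tool_rot: [3.142, 0.0, 1.104]
contact_force: [-0.5, 0.7, -0.5]
width: 0.094
grasp_force: 0.0
```

```bash
python3 - <<'E'
from h import *
a=imaging.grab_frame("top");b=imaging.grab_frame("side")
t=cv2.resize(a[150:300,260:420],None,fx=2.5,fy=2.5,interpolation=cv2.INTER_CUBIC)
s=cv2.resize(b[100:250,240:400],None,fx=2.5,fy=2.5,interpolation=cv2.INTER_CUBIC)
cv2.imwrite("pics/c2.png",np.hstack([t,s]))
s=observe();print(s["time_s"],s["position"],s["tool_rot"],s["width"],s["contact_force"])
E
```

```text
3.2 [ 0.48887814 -0.17123097  0.13626967] [3.14117682e+00 3.51092685e-04 1.10053784e+00] 0.09384597964515852 [-0.11192283  0.49536715 -0.61210772]
```

View pics/c2.png

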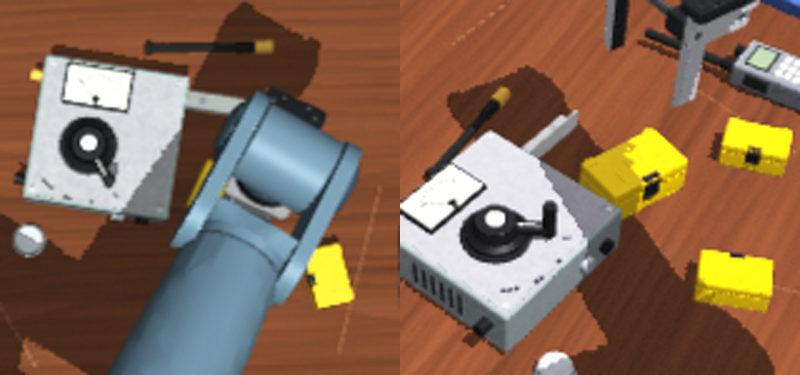

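The side crop shows the open fingers at (613,30) and (688,80), over the box's long sides and clear of the tester. The box itself is at (635,172). Descend and grip.

Call:
{"fn": "send_rows", "kwargs": {
  "targets": [
    [[0,0,0,0,0,-30,0],[0,0,0,0,0,-30,0],[0,0,0,0,0,-28,0],[0,0,0,0,0,-20,0],[0,0,0,0,0,0,0],[0,0,0,0,0,0,0.5],[0,0,0,0,0,0,0.5],[0,0,0,0,0,0,0.5],[0,0,0,0,0,0,0.5],[0,0,0,0,0,0,0.5]]
  ],
  "force": 15
}}

```text
time_s: 4.2
position: [0.4894, -0.1705, 0.0287]
tool_rot: [3.141, 0.0, 1.102]
contact_force: [0.0, 0.4, 0.3]
width: 0.0575
grasp_force: 0.0
```

```bash
python3 - <<'E'
from h import *
b=imaging.grab_frame("side")
s=cv2.resize(b[110:230,260:420],None,fx=4,fy=4,interpolation=cv2.INTER_CUBIC)
cv2.imwrite("pics/c3.png",s)
s=observe();print(s["time_s"],s["position"],s["width"],s["grasp_force"])
for n in("box_center","box_contacts"):
  for d in mark_of("side",n)[:4]: print(n,round(d["p"],2),np.round(d["centre"],3))
E
```

```text
4.25 [ 0.48930338 -0.17043494  0.02849293] 0.0536775229776803 0.0
box_center 0.88 [ 0.392 -0.284  0.014]
box_center 0.74 [ 0.49  -0.168  0.024]
box_center 0.72 [ 0.342 -0.097  0.017]
box_contacts 0.86 [ 0.308 -0.102  0.019]
box_contacts 0.69 [ 0.426 -0.276  0.015]
box_contacts 0.64 [ 0.511 -0.127  0.021]
```

View pics/c3.png

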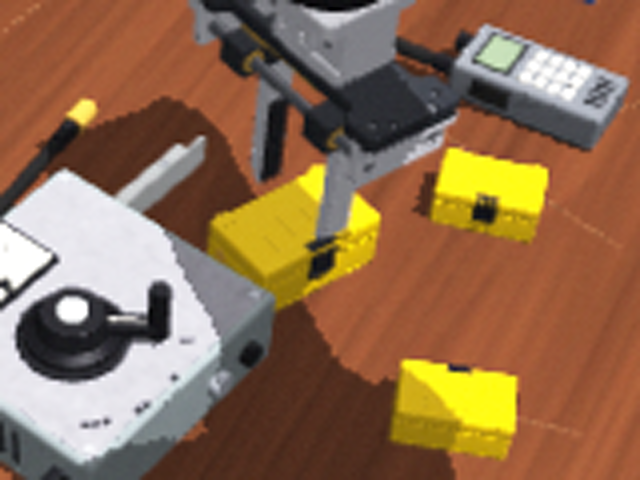

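The fingers straddle the box, near tip at (325,240) by the latch and far tip at (265,175), and they still seem to be closing. I let them settle.

Call:
{"fn": "send_rows", "kwargs": {
  "targets": [
    [[0,0,0,0,0,0,0.5],[0,0,0,0,0,0,0.5],[0,0,0,0,0,0,0.5]]
  ]
}}

```text
time_s: 4.65
position: [0.489, -0.1703, 0.028]
tool_rot: [-3.141, -0.0, 1.102]
contact_force: [0.1, 0.6, 0.8]
width: 0.0468
grasp_force: 0.0
```

```bash
python3 - <<'E'
from h import *
from scipy.spatial.transform import Rotation as R
b=imaging.grab_frame("side");a=imaging.grab_frame("top")
s=observe();print(s["time_s"],s["position"],s["width"],s["grasp_force"],s["contact_force"])
y=R.from_euler("xyz",s["tool_rot"]).as_matrix()[:,1]
im=cv2.resize(b[110:230,260:420],None,fx=5,fy=5,interpolation=cv2.INTER_CUBIC)
for k in(-1,1):
  p=px("side",s["position"]+k*y*s["width"]/2); print((p+.5-[260,110])*5)
  cv2.circle(im,tuple(int(v) for v in (p+.5-[260,110])*5),4,(255,0,255),1)
m=getmask("side","box_center",[.489,-.17,.03]);print(m.sum())
for k in corners([.489,-.1705,-.47],.062,.1,.044):
  p=(px("side",k)+.5-[260,110])*5; cv2.circle(im,tuple(int(v) for v in p),3,(0,0,255),-1)
cv2.imwrite("pics/c4.png",im)
E
```

```text
4.75 [ 0.48902295 -0.17033143  0.02802324] 0.047020085513750406 0.0 [0.486025   0.21672779 0.28432775]
[394.48420978 319.73355535]
[341.0660573  267.25266151]
724
```

View pics/c4.png

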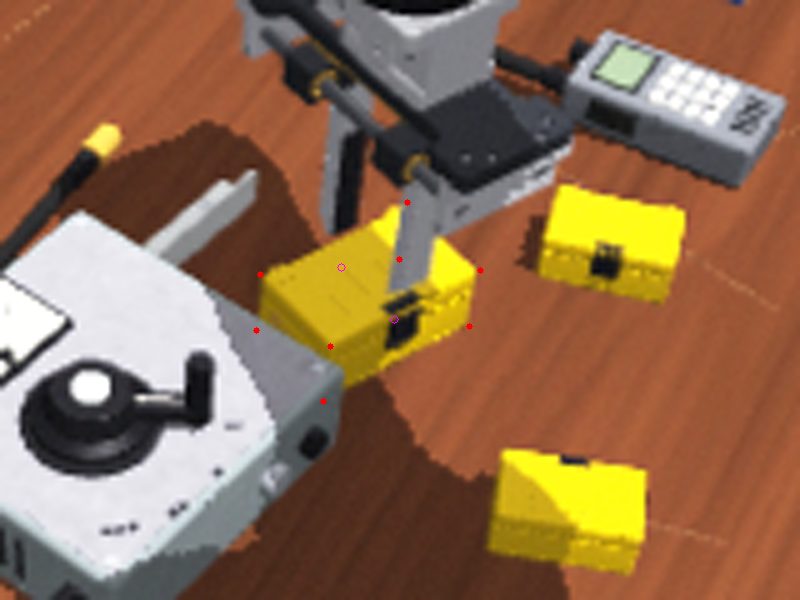

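The tip projections (394,320) and (341,267) lie about 25 px below the visible tips (400,295) and (340,235). So the real tips are about 20 mm higher than reported, just over the box top, and nothing is gripped. I open again, go lower while watching the force, and look.

Call:
{"fn": "send_rows", "kwargs": {
  "targets": [
    [[0,0,0,0,0,0,0],[0,0,0,0,0,0,0],[0,0,0,0,0,0,0],[0,0,0,0,0,0,0],[0,0,0,0,0,0,0],[0,0,0,0,0,0,0],[0,0,0,0,0,0,0],[0,0,0,0,0,0,0],[0,0,0,0,0,0,0]]
  ]
}}

```text
time_s: 5.7
position: [0.489, -0.1703, 0.0281]
tool_rot: [-3.142, 0.0, 1.102]
contact_force: [0.1, 0.2, 1.6]
width: 0.094
grasp_force: 0.0
```

Call:
{"fn": "send_rows", "kwargs": {
  "targets": [
    [[0,0,0,0,0,-4,0],[0,0,0,0,0,-4,0],[0,0,0,0,0,-4,0],[0,0,0,0,0,-4,0],[0,0,0,0,0,0,0]]
  ]
}}

```text
time_s: 6.2
position: [0.4884, -0.17, 0.0112]
tool_rot: [-3.14, -0.0, 1.102]
contact_force: [-0.5, -0.1, -0.4]
width: 0.0941
grasp_force: 0.0
```

```bash
python3 - <<'E'
from h import *
from scipy.spatial.transform import Rotation as R
b=imaging.grab_frame("side")
s=observe();print(s["time_s"],s["position"],s["width"],s["grasp_force"],s["contact_force"])
y=R.from_euler("xyz",s["tool_rot"]).as_matrix()[:,1]
im=cv2.resize(b[110:230,260:420],None,fx=5,fy=5,interpolation=cv2.INTER_CUBIC)
for k in(-1,1):
  for dz in (0,.02):
    p=px("side",s["position"]+k*y*s["width"]/2+[0,0,dz])
    cv2.circle(im,tuple(int(v) for v in (p+.5-[260,110])*5),4,(255,0,255),1)
cv2.imwrite("pics/c5.png",im)
E
```

```text
6.25 [ 0.48871067 -0.17012926  0.01157722] 0.0941144755273594 0.0 [-0.19090609  0.34316894 -0.16908135]
```

View pics/c5.png

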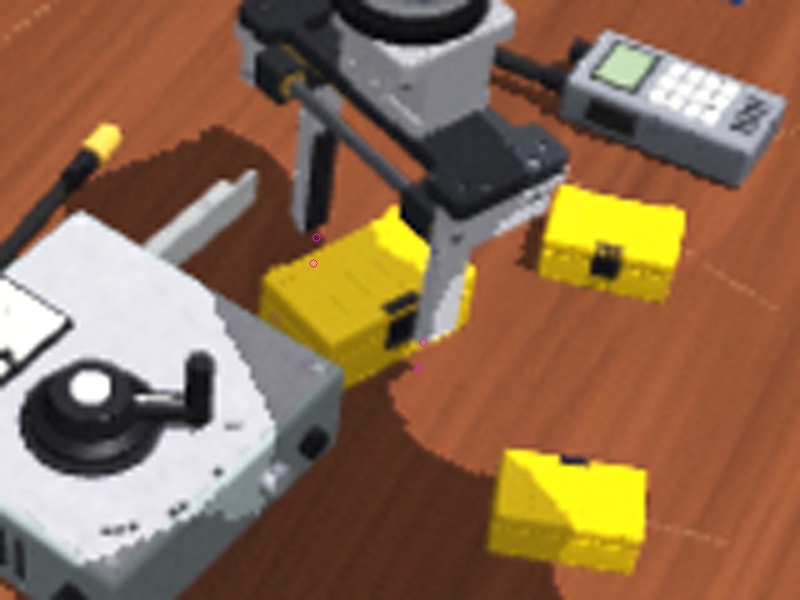

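This confirms it: the near tip at (430,340) matches the +20 mm circle, so real tip height is reported z + 0.020. Now I go 3 mm lower, with real tips at about 28 mm to clear the 24 mm angle, and grip.

Call:
{"fn": "send_rows", "kwargs": {
  "targets": [
    [[0,0,0,0,0,-3,0],[0,0,0,0,0,0,0.5],[0,0,0,0,0,0,0.5],[0,0,0,0,0,0,0.5],[0,0,0,0,0,0,0.5],[0,0,0,0,0,0,0.5],[0,0,0,0,0,0,0.5],[0,0,0,0,0,0,0.5],[0,0,0,0,0,0,0.5]]
  ],
  "force": 12
}}

```text
time_s: 7.15
position: [0.4892, -0.1705, 0.0092]
tool_rot: [3.141, 0.0, 1.102]
contact_force: [0.2, 0.8, 0.1]
width: 0.0615
grasp_force: 12.0
```

Gripped at 61.5 mm. Now turn it square and carry it to about 6 mm short on both axes.

Call:
{"fn": "send_rows", "kwargs": {
  "targets": [
    [[0,0,0.06,10,0,0,0.5],[0,0,0.06,10,0,0,0.5],[0,0,0.06,10,0,0,0.5],[0,0,0.06,10,1,0,0.5],[0,0,0.05,10,2,0,0.5],[0,0,0,10,2,0,0.5],[0,0,0,9,1,0,0.5],[0,0,0,5.4,1,0,0.5],[0,0,0,0,0,0,0.5],[0,0,0,0,0,0,0.5]]
  ]
}}

```text
time_s: 8.15
position: [0.5644, -0.1632, 0.0092]
tool_rot: [3.139, -0.0, 1.391]
contact_force: [0.3, 1.1, 1.7]
width: 0.0617
grasp_force: 12.0
```

```bash
python3 - <<'E'
from h import *
a=imaging.grab_frame("top");b=imaging.grab_frame("side")
im=cv2.resize(b[110:230,260:360],None,fx=5,fy=5,interpolation=cv2.INTER_CUBIC)
cv2.imwrite("pics/c6.png",im)
s=observe();print(s["time_s"],s["position"],s["tool_rot"],s["width"],s["grasp_force"],s["contact_force"])
for n in("seat","box_center","box_contacts","contact_face","tester"):
  for c in("side","top"):
    for d in mark_of(c,n)[:4]: print(n,c,round(d["p"],2),np.round(d["centre"],3))
E
```

```text
8.25 [ 0.56424213 -0.16328564  0.009252  ] [ 3.13925199e+00 -3.59104288e-04  1.39118007e+00] 0.06193860959454743 11.99944719672203 [2.97223309 0.99915636 0.67525611]
seat side 0.89 [ 0.574 -0.158  0.024]
seat side 0.25 [ 0.449  0.083 -0.002]
box_center side 0.95 [ 0.394 -0.283  0.016]
box_center side 0.76 [ 0.566 -0.164  0.024]
box_center side 0.59 [ 0.342 -0.098  0.015]
box_center top 0.9 [ 0.392 -0.281  0.015]
box_contacts side 0.76 [ 0.311 -0.103  0.016]
box_contacts side 0.59 [ 0.573 -0.116  0.025]
box_contacts side 0.58 [ 0.428 -0.278  0.017]
box_contacts top 0.63 [ 0.42  -0.278  0.014]
contact_face side 0.96 [ 0.581 -0.108  0.02 ]
contact_face side 0.2 [0.54  0.457 0.001]
contact_face top 0.96 [ 0.582 -0.104  0.024]
contact_face top 0.48 [ 0.509 -0.018  0.1  ]
tester top 0.77 [ 0.568 -0.014 -0.001]
```

View pics/c6.png

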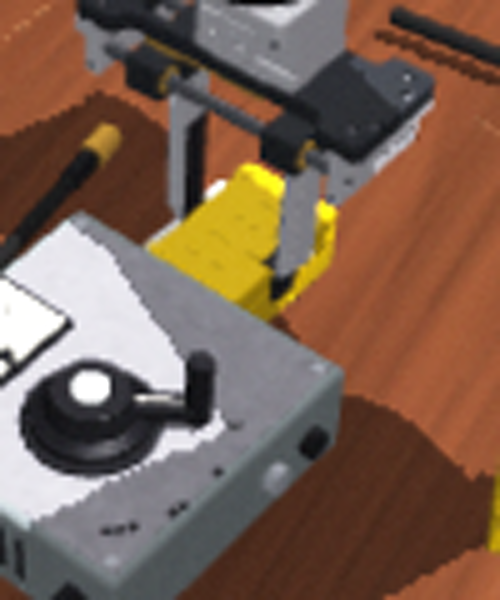

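The box is held square just short of the corner. Its contact end faces the case side at (240,300), and the far finger at (185,170) is above the angle. Now I creep in, first towards the case.

Call:
{"fn": "send_rows", "kwargs": {
  "targets": [
    [[0,0,0,0.3,1.5,0,0.5],[0,0,0,0.3,1.5,0,0.5],[0,0,0,0.3,1.5,0,0.5],[0,0,0,0,0,0,0.5]]
  ]
}}

```text
time_s: 9.15
position: [0.5641, -0.159, 0.0091]
tool_rot: [-3.141, 0.001, 1.392]
contact_force: [-1.3, -2.5, 2.2]
width: 0.0617
grasp_force: 12.0
```

Call:
{"fn": "send_rows", "kwargs": {
  "targets": [
    [[0,0,0,0.2,1,0,0.5],[0,0,0,0.2,1,0,0.5],[0,0,0,0,0,0,0.5]]
  ]
}}

```text
time_s: 9.45
position: [0.5647, -0.1568, 0.0091]
tool_rot: [-3.141, 0.0, 1.392]
contact_force: [-1.0, -3.0, 2.8]
width: 0.0621
grasp_force: 12.0
```

Call:
{"fn": "send_rows", "kwargs": {
  "targets": [
    [[0,0,0,0.2,1,0,0.5],[0,0,0,0.2,1,0,0.5],[0,0,0,0,0,0,0.5]]
  ]
}}

```text
time_s: 9.75
position: [0.5649, -0.1562, 0.0091]
tool_rot: [-3.141, 0.003, 1.392]
contact_force: [-2.1, -8.0, 1.9]
width: 0.0617
grasp_force: 12.0
```

Contact with the case: Fy is -8 N. Now towards the stop angle.

Call:
{"fn": "send_rows", "kwargs": {
  "targets": [
    [[0,0,0,1.5,-0.3,0,0.5],[0,0,0,1.5,-0.3,0,0.5],[0,0,0,1,-0.2,0,0.5],[0,0,0,0,0,0,0.5]]
  ]
}}

```text
time_s: 10.15
position: [0.5657, -0.1559, 0.0088]
tool_rot: [-3.133, 0.001, 1.393]
contact_force: [-11.2, -5.2, 12.3]
width: 0.0615
grasp_force: 12.0
```

Call:
{"fn": "send_rows", "kwargs": {
  "targets": [
    [[0,0,0,1,-0.2,0,0.5],[0,0,0,1,-0.2,0,0.5],[0,0,0,0,0,0,0.5]]
  ]
}}

```text
time_s: 10.45
position: [0.5675, -0.1561, 0.0088]
tool_rot: [-3.132, 0.001, 1.393]
contact_force: [-13.0, -4.2, 11.9]
width: 0.0616
grasp_force: 12.0
```

Call:
{"fn": "send_rows", "kwargs": {
  "targets": [
    [[0,0,0,1,-0.2,0,0.5],[0,0,0,1,-0.2,0,0.5],[0,0,0,0,0,0,0.5]]
  ]
}}

```text
time_s: 10.75
position: [0.5695, -0.1565, 0.0088]
tool_rot: [-3.132, 0.001, 1.393]
contact_force: [-12.9, -4.1, 11.9]
width: 0.0616
grasp_force: 12.0
```

Fz rose to 12 N, so the far finger is riding on the angle's top. The box is nearly home. I release, lift clear and finish with nudges from the free sides.

Call:
{"fn": "send_rows", "kwargs": {
  "targets": [
    [[0,0,0,0,0,0,0.3],[0,0,0,0,0,1,0.2],[0,0,0,0,0,2,0.2],[0,0,0,0,0,0,0.2],[0,0,0,0,0,5,0.2],[0,0,0,0,0,20,0.2],[0,0,0,0,0,20,0.2],[0,0,0,0,0,20,0.2],[0,0,0,0,0,10,0.2]]
  ]
}}

```text
time_s: 11.65
position: [0.5744, -0.1568, 0.0894]
tool_rot: [3.138, 0.001, 1.392]
contact_force: [1.2, -0.5, 0.0]
width: 0.0752
grasp_force: 0.0
```

```bash
cat > m2.py <<'E'
from h import *
import sys
a=imaging.grab_frame("top");b=imaging.grab_frame("side")
s=observe();print(s["time_s"],s["position"],s["tool_rot"],s["width"],s["contact_force"])
near=[.567,-.158,.03]
for c in ("top","side"):
  for n in("box_center","box_contacts"):
    for d in mark_of(c,n):
      if np.hypot(*(d["centre"][:2]-np.array([.575,-.13])))<.06: print(n,c,round(d["p"],2),np.round(d["centre"],4))
z=.055
im=np.hstack([rect("top",a,.49,.66,-.25,-.06,z,2000),rect("side",b,.49,.66,-.25,-.06,.044,2000)])
cv2.imwrite(sys.argv[1],im)
E
python3 m2.py pics/c7.png
```

```text
11.75 [ 0.57438282 -0.15690607  0.08893413] [3.13813514e+00 8.50710650e-04 1.39188803e+00] 0.0749858113831192 [0.27654935 0.03780902 0.28362342]
box_center side 0.91 [ 0.5692 -0.1551  0.0265]
box_contacts side 0.87 [ 0.5818 -0.1089  0.0223]
```

View pics/c7.png

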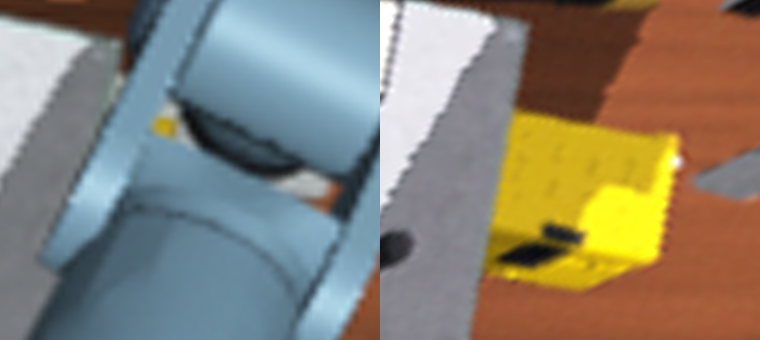

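The box looks home in the side half: long edge against the case at (515,115)–(490,275), centre about (.569, -.155). To be sure it's flush I give firm nudges with shut fingers, first towards the angle on the latch side.

Call:
{"fn": "send_rows", "kwargs": {
  "targets": [
    [[0,0,0,-35,-5.5,0,1],[0,0,0,-35,-5.5,0,1],[0,0,0,0,0,0,1],[0,0,0,0,0,0,1],[0,0,0,0,0,0,1],[0,0,0,0,0,-30,1],[0,0,0,0,0,-30,1],[0,0,0,0,0,-20,1],[0,0,0,0,0,-9,1],[0,0,0,0,0,0,1]]
  ]
}}

```text
time_s: 12.95
position: [0.503, -0.1669, -0.0031]
tool_rot: [-3.139, -0.001, 1.392]
contact_force: [0.3, 0.2, 0.6]
width: 0.0008
grasp_force: 0.0
```

Call:
{"fn": "send_rows", "kwargs": {
  "targets": [
    [[0,0,0,5,-0.9,0,1],[0,0,0,5,-0.9,0,1],[0,0,0,3,-0.5,0,1],[0,0,0,2,-0.4,0,1],[0,0,0,0,0,0,1]]
  ]
}}

```text
time_s: 13.45
position: [0.5187, -0.1704, -0.0015]
tool_rot: [3.141, 0.0, 1.392]
contact_force: [0.6, 0.4, -0.5]
width: 0.0008
grasp_force: 0.0
```

Call:
{"fn": "send_rows", "kwargs": {
  "targets": [
    [[0,0,0,2,-0.4,0,1],[0,0,0,2,-0.4,0,1],[0,0,0,0,0,0,1]]
  ]
}}

```text
time_s: 13.75
position: [0.5223, -0.1711, -0.0019]
tool_rot: [3.141, 0.0, 1.392]
contact_force: [-0.2, 0.7, -0.1]
width: 0.0003
grasp_force: 0.0
```

Call:
{"fn": "send_rows", "kwargs": {
  "targets": [
    [[0,0,0,1.5,-0.3,0,1],[0,0,0,1.5,-0.3,0,1],[0,0,0,0,0,0,1]]
  ]
}}

```text
time_s: 14.05
position: [0.5232, -0.1711, -0.0023]
tool_rot: [-3.136, -0.0, 1.392]
contact_force: [-6.9, -0.3, 5.7]
width: 0.0007
grasp_force: 3.5
```

Call:
{"fn": "send_rows", "kwargs": {
  "targets": [
    [[0,0,0,1.5,-0.3,0,1],[0,0,0,1.5,-0.3,0,1],[0,0,0,0,0,0,1]]
  ]
}}

```text
time_s: 14.35
position: [0.5231, -0.1706, -0.0029]
tool_rot: [-3.129, -0.002, 1.393]
contact_force: [-17.0, 2.7, 11.9]
width: 0.0006
grasp_force: 8.2
```

Fx is -17 N with no motion, so the box is firm on the angle. Back off, go round to the free end and push towards the case.

Call:
{"fn": "send_rows", "kwargs": {
  "targets": [
    [[0,0,0,-10,1.8,0,1],[0,0,0,-15,2.7,0,1],[0,0,0,-5,-32,0,1],[0,0,0,-6,-32,0,1],[0,0,0,22,-4,0,1],[0,0,0,22,-4,0,1],[0,0,0,18,-3,0,1],[0,0,0,0,0,0,1]]
  ]
}}

```text
time_s: 15.15
position: [0.5559, -0.2434, -0.0015]
tool_rot: [3.139, 0.001, 1.392]
contact_force: [-0.4, 0.4, -0.2]
width: 0.0008
grasp_force: 0.0
```

```bash
python3 - <<'E'
from h import *
s=observe();p=s["position"][:2]-[.567,-.015];c,n=np.cos(-.177),np.sin(-.177)
print(s["position"],c*p[0]+n*p[1],-n*p[0]+c*p[1],s["contact_force"])
E
```

```text
[ 0.55594762 -0.24338917 -0.00149008] 0.02933443362031434 -0.22676696669138788 [-0.41870011  0.39787821 -0.23474521]
```

Call:
{"fn": "send_rows", "kwargs": {
  "targets": [
    [[0,0,0,1.4,8,0,1],[0,0,0,1.4,8,0,1],[0,0,0,0.9,5,0,1],[0,0,0,0.4,2,0,1],[0,0,0,0,0,0,1]]
  ]
}}

```text
time_s: 15.65
position: [0.5581, -0.2191, -0.0019]
tool_rot: [-3.142, 0.0, 1.392]
contact_force: [0.1, 0.5, -0.1]
width: 0.0005
grasp_force: 0.0
```

Call:
{"fn": "send_rows", "kwargs": {
  "targets": [
    [[0,0,0,0.4,2,0,1],[0,0,0,0.4,2,0,1],[0,0,0,0,0,0,1]]
  ]
}}

```text
time_s: 15.95
position: [0.5589, -0.2164, -0.0018]
tool_rot: [3.142, 0.001, 1.392]
contact_force: [-2.7, -2.3, -0.6]
width: 0.0001
grasp_force: 1.6
```

Call:
{"fn": "send_rows", "kwargs": {
  "targets": [
    [[0,0,0,0.3,1.5,0,1],[0,0,0,0.3,1.5,0,1],[0,0,0,0,0,0,1]]
  ]
}}

```text
time_s: 16.25
position: [0.5589, -0.2163, -0.0016]
tool_rot: [-3.141, 0.006, 1.393]
contact_force: [-4.5, -13.1, -2.0]
width: 0.0006
grasp_force: 6.6
```

Fy is -13 N with no motion, so the box is firm on the case. Retreat and lift, then verify with the arm out of the way over the dial's near side.

Call:
{"fn": "send_rows", "kwargs": {
  "targets": [
    [[0,0,0,-3,-15,0,1],[0,0,0,-3,-15,0,1],[0,0,-0.1,0,0,40,1],[0,0,-0.1,0,0,40,1],[0,0,-0.1,0,0,40,0.75],[0,0,-0.1,-8,35,15,0.75],[0,0,-0.12,-8,45,0,0.75],[0,0,-0.12,-8,45,0,0.75],[0,0,-0.12,-8,45,0,0.75],[0,0,-0.13,-10,45,0,0.75]]
  ],
  "force": 40
}}

```text
time_s: 17.25
position: [0.5113, -0.0264, 0.1332]
tool_rot: [-3.141, -0.001, 0.496]
contact_force: [1.1, 0.7, 0.6]
width: 0.0234
grasp_force: 0.0
```

Call:
{"fn": "send_rows", "kwargs": {
  "targets": [
    [[0,0,0,0,8,0,0.75],[0,0,0,0,0,0,0.75],[0,0,0,0,0,0,0.75]]
  ]
}}

```text
time_s: 17.55
position: [0.5122, -0.0207, 0.1332]
tool_rot: [3.141, -0.0, 0.502]
contact_force: [-0.0, -1.1, 0.4]
width: 0.0236
grasp_force: 0.0
```

```bash
python3 m2.py pics/c8.png; python3 - <<'E'
from h import *
for c in("top","side"):
  m=getmask(c,"box_center",[.57,-.157,.03]); print(c,m.sum(),fit([(c,m)],[.57,-.157,-.177],.062,.1,.044))
  for n in("lever_post","dial_axis","seat"):
    for d in mark_of(c,n)[:1]: print(n,c,round(d["p"],2),np.round(d["centre"],4))
E
```

```text
17.65 [ 0.5121103  -0.02111937  0.13310412] [ 3.14142949e+00 -6.14727979e-05  5.00434423e-01] 0.023472706117634853 [-0.9746914  -0.48108417  0.63263318]
box_center top 0.77 [ 0.5684 -0.1558  0.0216]
box_contacts top 0.9 [ 0.5784 -0.1058  0.0218]
box_contacts side 0.59 [ 0.5789 -0.1093  0.0225]
top 489 (array([ 0.5680244 , -0.15861075, -0.18589589]), np.float64(0.3260101662789696))
dial_axis top 0.87 [0.556  0.0078 0.1034]
seat top 0.93 [ 0.5763 -0.1569  0.0264]
side 192 (array([ 0.56430062, -0.18006339,  0.01951791]), np.float64(0.8026587506453278))
lever_post side 0.96 [ 0.5136 -0.0169  0.105 ]
dial_axis side 0.75 [0.5599 0.0052 0.1036]
```

View pics/c8.png

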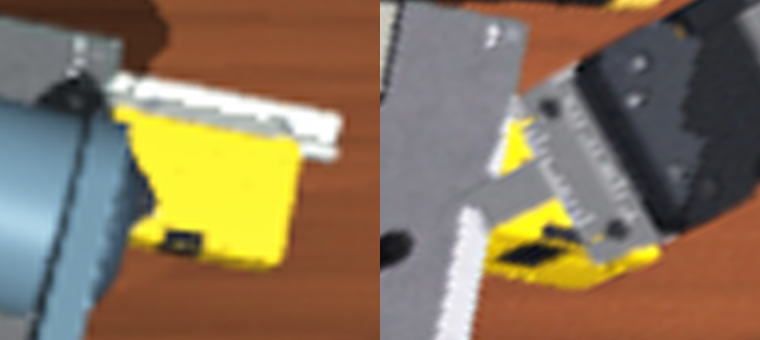

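The top half shows the box flush and square: its far edge (115,105)–(300,140) lies along the angle. The box is home. Now I lower over the post at (.512, -.0175), straddling it with a 30 mm gap.

Call:
{"fn": "send_rows", "kwargs": {
  "targets": [
    [[0,0,0,0,3.5,0,0.66],[0,0,0,0,0,-10,0.66],[0,0,0,0,0,-15,0.66],[0,0,0,0,0,-15,0.66],[0,0,0,0,0,-13,0.66],[0,0,0,0,0,-10,0.66],[0,0,0,0,0,0,0.66]]
  ]
}}

```text
time_s: 18.95
position: [0.5101, -0.0158, 0.0678]
tool_rot: [-3.139, 0.003, 0.502]
contact_force: [-0.9, -0.1, -0.1]
width: 0.0319
grasp_force: 0.0
```

```bash
python3 - <<'E'
from h import *
s=observe();print(s["position"],s["tool_rot"],s["contact_force"])
b=imaging.grab_frame("side");a=imaging.grab_frame("top")
cv2.imwrite("pics/c9.png",cv2.resize(b[130:240,220:360],None,fx=5,fy=5,interpolation=cv2.INTER_CUBIC))
ax=np.array([.557,.007]);rr=s["position"][:2]-ax;print(np.hypot(*rr),np.degrees(np.arctan2(rr[1],rr[0]))%360)
E
```

```text
[ 0.51007215 -0.0157861   0.06783296] [-3.13889299e+00  2.93301742e-03  5.01777930e-01] [-0.89970541 -0.11023334 -0.11409676]
0.05216731811235242 205.89916660473918
```

View pics/c9.png

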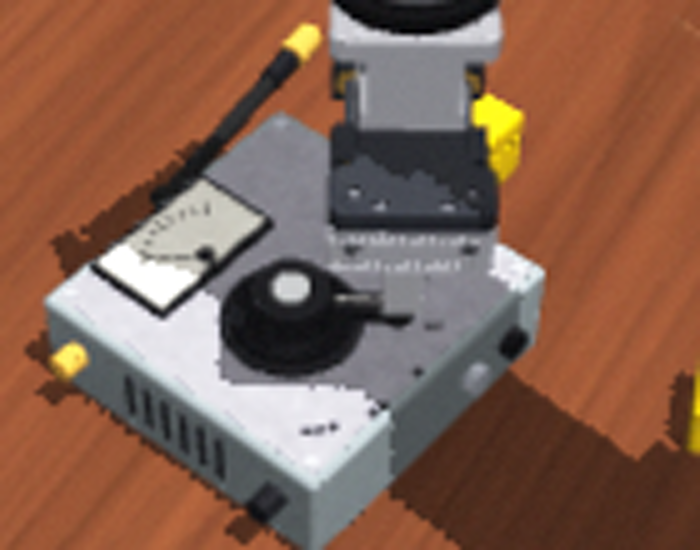

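The finger at (405,290) covers the post, and there's no contact force. I close gently: if the post is inside, the width stops at about 14 mm.

Call:
{"fn": "send_rows", "kwargs": {
  "targets": [
    [[0,0,0,0,0,0,1],[0,0,0,0,0,0,1],[0,0,0,0,0,0,1],[0,0,0,0,0,0,1],[0,0,0,0,0,0,1]]
  ],
  "force": 10
}}

```text
time_s: 19.55
position: [0.5116, -0.0156, 0.0705]
tool_rot: [-3.141, -0.0, 0.502]
contact_force: [-2.5, 4.0, 5.0]
width: 0.0135
grasp_force: 10.0
```

```bash
python3 - <<'E'
from h import *
s=observe();print(s["position"],s["tool_rot"],s["contact_force"],s["width"])
ax=np.array([.557,.007]);rr=s["position"][:2]-ax;R0=np.hypot(*rr);t0=np.arctan2(rr[1],rr[0])
print(R0,np.degrees(t0)%360)
P=[ax+R0*np.array([np.cos(t0-.1*i),np.sin(t0-.1*i)]) for i in range(16)]
print((np.diff(P,axis=0)*1000).round(1).tolist())
E
```

```text
[ 0.5116199  -0.0155706   0.07054564] [-3.14062551e+00 -4.37914243e-04  5.01780261e-01] [-2.47265607  3.98038683  4.98544942] 0.013523469723305792
0.05068318796488923 206.44426992238297
[[-2.0, 4.6], [-1.6, 4.8], [-1.1, 5.0], [-0.6, 5.0], [-0.1, 5.1], [0.4, 5.0], [0.9, 5.0], [1.4, 4.9], [1.9, 4.7], [2.4, 4.5], [2.8, 4.2], [3.2, 3.9], [3.6, 3.6], [3.9, 3.2], [4.2, 2.8]]
```

The post is in the grip (13.5 mm). Sweep the arc.

Call:
{"fn": "send_rows", "kwargs": {
  "targets": [
    [[0,0,-0.096,-2.0,4.7,2,1],[0,0,-0.096,-1.6,4.9,0,1],[0,0,-0.096,-1.1,5.1,0,1],[0,0,-0.096,-0.6,5.1,0,1],[0,0,-0.096,-0.1,5.2,0,1],[0,0,-0.096,0.4,5.1,0,1],[0,0,-0.096,0.9,5.1,0,1],[0,0,0,0,0,0,1]]
  ],
  "force": 25
}}

```text
time_s: 20.35
position: [0.5075, 0.0108, 0.0711]
tool_rot: [3.125, -0.002, -0.17]
contact_force: [-0.2, -23.2, -7.1]
width: 0.0132
grasp_force: 25.0
```

Call:
{"fn": "send_rows", "kwargs": {
  "targets": [
    [[0,0,-0.096,1.4,5.0,0,1],[0,0,-0.096,1.9,4.8,0,1],[0,0,-0.096,2.4,4.6,0,1],[0,0,-0.096,2.8,4.3,0,1],[0,0,-0.096,3.2,4.0,0,1],[0,0,-0.096,3.6,3.7,0,1],[0,0,0,0,0,0,1],[0,0,0,0,0,0,1]]
  ]
}}

```text
time_s: 21.15
position: [0.5183, 0.0398, 0.0704]
tool_rot: [3.126, 0.001, -0.745]
contact_force: [-12.9, -14.2, 4.2]
width: 0.0133
grasp_force: 25.0
```

```bash
python3 - <<'E'
from h import *
s=observe();print(s["position"],s["tool_rot"],s["contact_force"],s["width"],s["joint_positions"][5])
ax=np.array([.5565,.007]);rr=s["position"][:2]-ax
print(np.hypot(*rr),"dial est",np.radians(207.4)-np.arctan2(rr[1],rr[0])%(2*np.pi))
E
```

```text
[0.51828783 0.03984934 0.07044231] [ 3.12552471e+00  1.37085574e-03 -7.44961385e-01] [-12.9201375  -14.16482445   4.24841294] 0.013277541110514707 2.187727076985302
0.050390959065090814 dial est 1.1882936492209724
```

Dial estimated at 1.19. Go a little further.

Call:
{"fn": "send_rows", "kwargs": {
  "targets": [
    [[0,0,-0.08,3.9,3.3,0,1],[0,0,-0.06,3.2,2.4,0,1],[0,0,0,0,0,0,1],[0,0,0,0,0,0,1]]
  ]
}}

```text
time_s: 21.55
position: [0.5252, 0.0473, 0.0704]
tool_rot: [3.127, 0.002, -0.885]
contact_force: [-11.6, -10.5, 3.9]
width: 0.0133
grasp_force: 25.0
```

```bash
python3 - <<'E'
from h import *
a=imaging.grab_frame("top");b=imaging.grab_frame("side")
s=observe();print(s["time_s"],s["position"],s["tool_rot"],s["contact_force"],s["width"],s["joint_positions"][5])
ax=np.array([.5565,.007]);rr=s["position"][:2]-ax
print(np.hypot(*rr),"dial est",np.radians(207.4)-np.arctan2(rr[1],rr[0])%(2*np.pi))
for c in("top","side"):
  for n in("lever_post","dial_axis","box_center","box_contacts"):
    for d in mark_of(c,n)[:3]: print(n,c,round(d["p"],2),np.round(d["centre"],4))
cv2.imwrite("pics/c10.png",np.hstack([cv2.resize(b[130:240,220:360],None,fx=3,fy=4,interpolation=cv2.INTER_CUBIC),cv2.resize(a[150:260,260:390],None,fx=2.9,fy=4,interpolation=cv2.INTER_CUBIC)]))
E
```

```text
21.65 [0.52580708 0.0478618  0.07040073] [ 3.12938581e+00  1.44783365e-03 -8.85311544e-01] [-10.68352134 -10.15570007   2.70692693] 0.0133485878165733 2.3404360247928166
0.051105202772873115 dial est 1.404786435840724
lever_post top 0.24 [ 0.5794 -0.1066  0.0213]
dial_axis top 0.73 [0.5582 0.0099 0.1002]
box_center top 0.88 [ 0.5686 -0.1578  0.0203]
box_center top 0.67 [ 0.3925 -0.2793  0.0178]
box_center top 0.53 [ 0.3397 -0.0981  0.0159]
box_contacts top 0.91 [ 0.3068 -0.1075  0.0132]
box_contacts top 0.84 [ 0.5793 -0.1059  0.025 ]
box_contacts top 0.8 [ 0.4234 -0.2774  0.0161]
lever_post side 0.79 [0.529  0.0462 0.1037]
dial_axis side 0.86 [0.557  0.0085 0.1038]
box_center side 0.96 [ 0.3441 -0.0926  0.0121]
box_center side 0.64 [ 0.3929 -0.285   0.0135]
box_center side 0.6 [ 0.5704 -0.1576  0.0239]
box_contacts side 0.91 [ 0.4247 -0.2785  0.0142]
box_contacts side 0.64 [ 0.3076 -0.1029  0.0194]
box_contacts side 0.53 [ 0.5786 -0.1078  0.0233]
```

View pics/c10.png

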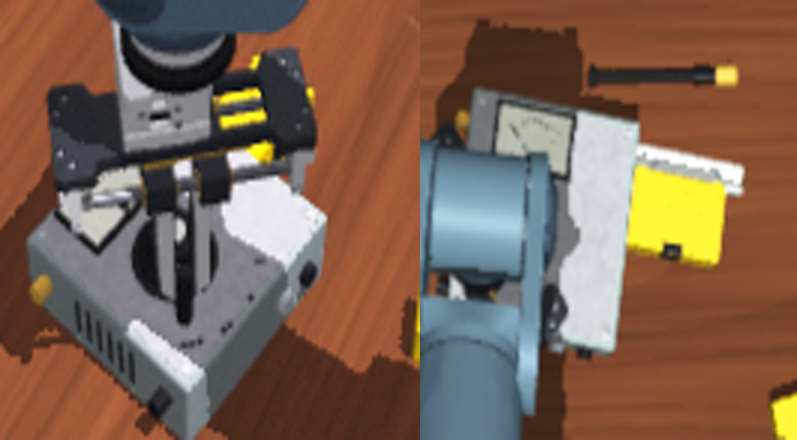

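The side half shows the fingers holding the post with the dial's arm at (183,290). The post is at about (.529, .046), so the dial is at about 1.40 rad. The top half shows the box flush in the corner at (675,215). I hold a moment, then hand in.

Call:
{"fn": "send_rows", "kwargs": {
  "targets": [
    [[0,0,0,0,0,0,1],[0,0,0,0,0,0,1],[0,0,0,0,0,0,1],[0,0,0,0,0,0,1],[0,0,0,0,0,0,1],[0,0,0,0,0,0,1],[0,0,0,0,0,0,1]]
  ]
}}

```text
time_s: 22.75
position: [0.5271, 0.0489, 0.0705]
tool_rot: [3.133, 0.001, -0.886]
contact_force: [-8.1, -5.2, 1.8]
width: 0.0137
grasp_force: 25.0
```

```bash
python3 -c "
from station import *
from station import order
print(order.job_done())"
```

```text
the job is handed in; nothing more can be done
None
```

I handed the job in with the battery box square and flush in the corner, and the load dial gripped and held at about 1.4 rad by my estimate (third click counts from 1.20); the hand-in gave no verdict.

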